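Close and lock the laser sample chamber over the rock

TASK

The rock specimen is already on the stage of the sample chamber: close the chamber up for the laser. Push down the thumb plate of the hold-open catch to free the hood, lower the hood until it is fully shut without letting it drop, then slide the bolt fully home to lock it. Leave the rock and everything else on the bench where they are.

Things in the scene. Friction and masses are not known exactly. Their poses are not given: they have to be found in the camera images.
- chamber: white sample chamber, a fixed box with a well and a grey hinged hood; place and yaw vary (yaw within 0.3 of 0). Origin on the bench; x runs along the hinge line, z up. All offsets below are x, y, z in mm in this frame. Body: x -150 to 120, y -140 to 135, rim and ledges at z 85. Well: x -80 to 80, y -55 to 95. Front ledge: y -140 to -75; end ledge: x -150 to -100. A probe tube sticks out at +x
- hood (a joint): hinge of the hood, rad: 0 shut on the rim, about 1.57 upright (start 1.48 to 1.66; stop at 1.8). Opening swings its handle side up from -y and over to +y. With the catch engaged it closes only to about 1.35. The hinge is stiff (0.33 N m): the hood stays put while upright, but below about 0.9 rad it may fall by its own weight (0.5 to 0.7 kg)
- hood_hinge (a point): point on the hinge line at 40, 115, 88, abreast of the middle of the handle. The hood is a grey shell with an amber window, 200 (along x) x 190 x 60 mm; shut, it covers x -100 to 100, y -75 to 115, z 88 to 148
- hood_handle (a point): middle of the hood's handle: round steel bar, 10 mm thick, 90 mm long along x, 41 mm off the hood's front face, free behind; in the hood 230 mm from the hinge line and 35 mm above its rim plane. Hood shut: at 40, -115, 123; upright: at 40, 150, 318, the bar being the hood's top. The bar may turn between the fingers
- catch (a joint): rocking hold-open catch, rad: 0 engaged (nose in front of a stud on the hood's end; start 0 to 0.06), grows to 0.45 as its thumb plate goes down and the nose lifts; the hood is free from about 0.2. It stays where it is put; about 2 N at the plate moves it. Once the hood is down its position does not matter
- catch_pad (a point): middle of the top of the catch's ribbed thumb plate, 30 x 34 mm, dark steel: -125, -25, 144 when engaged; it moves down about 28 mm. Pivot 65 mm from it in +y at z 138, between two cheeks up to z 150; clear space of 30 mm under it
- bolt (a joint): slide bolt on the front ledge, m: 0 drawn back (start 0 to 0.006), 0.045 fully home, through the eye on the hood and into the switch. It slides along the chamber's +x and stays; 2 to 3 N moves it. It can enter the eye only when the hood is fully shut; slid out earlier it stops the hood from shutting
- bolt_knob (a point): middle of the bolt's black upright knob, 22 mm in diameter, 28 mm high: at -105 (drawn back) to -60 (home), -105, 137. Bolt bar 12 mm square below it, top at z 113; guides up to z 118, 20 mm and more from the knob's axis. Hood's front face is at y -75 and reaches up to z 148
- rock: beige rock specimen, about 88 x 64 x 48 mm, on the stage in the well (stage top at z 45); it must not be shifted
- rock_bench: grey rock, 85 x 65 x 45 mm, on the bench in front of the chamber, beside the jar, towards -x; origin under its middle
- jar: closed jar, 64 mm in diameter, 75 mm high, on the bench in front of the chamber (-y side); origin under its middle
- beaker: glass beaker, 72 mm in diameter, 90 mm high, on the bench at the chamber's -y, +x corner; origin under its middle
- brush: brush, 170 mm long, lying on the bench to the right of the robot's front
- notebook: notebook, 150 x 210 x 14 mm, lying on the bench on the left
- hammer: hammer, 280 mm long, lying on the bench on the left beyond the notebook
- rock_tray1: dark rock, 95 x 70 x 50 mm, in the white tray on the right
- rock_tray2: reddish rock, 75 x 60 x 42 mm, in the white tray on the right
Not all that is in view belongs to the job. Leave any green or red look-alike of the rock alone.

How it is judged (in metres and radians):
On the way, in this order (a step that is already met when the one before it is completed fails the run):
1. the hold-open catch is pushed free while the hood still stands open (value of joint catch above 0.15 rad and value of joint hood above 1.2 rad), for 0.1 s.
2. the hood is fully shut on its rim with the bolt still drawn back (value of joint hood below 0.03 rad and value of joint bolt below 0.02 m), for 0.2 s.
At the end, for the whole second after the job is handed in: the hood is shut to within 0.03 rad (about 6 mm at its front edge), the bolt stands at least 40 mm out of its 45 mm, through the eye, and the rock rests where it lay on the stage (within 10 mm) (value of joint hood below 0.03 rad and value of joint bolt above 0.04 m and linear speed of rock below 0.01 m/s and distance of rock from where it was at the start of the episode below 0.01 m); the robot touches nothing.
It fails at once if the hood is dropped or slammed: it closes faster than 2 rad/s (velocity of joint hood below -2 rad/s).
It fails at once if the rock on the stage is shifted by more than 10 mm (distance of rock from where it was at the start of the episode above 0.01 m).
It fails at once if another thing on the bench is shifted by more than 30 mm or knocked over (distance of any of rock_bench, jar, beaker, brush, notebook, hammer, rock_tray1, rock_tray2 from where it was at the start of the episode above 0.03 m or angle between any of jar, beaker's own z axis and vertical above 0.5 rad).
It also fails if it takes over 54 s, if anything falls off the work surface, if the arm or the gripper's body presses on something with over 40 N, if the wrist force passes 120 N, or if a joint passes its speed limit or range.

ROBOT

A 7-joint arm with a two-finger parallel gripper is mounted at the origin on the work surface. World frame = base frame: x ahead of the robot, y to its left, z up, the work surface at z = 0. Lengths are in mm, angles in rad, forces in N, time in s.
With the tool pointing down it reaches from about 350 to 900 mm from the base axis. Payload 19.9 kg.
Tool frame: the origin (TCP) lies midway between the tips of the shut fingers; the grasp point (between the pads) lies 19 mm behind it; x points along the fingers, y is the direction in which the jaws open and shut, and the axes are right-handed (so a half turn about x gives the same grasp; the last joint's range is limited). The gripper opens to 94 mm and grips with 3 to 60 N. Pads are 16 mm wide; open, the fingers measure 119 mm over their backs; the gripper's body (75 mm by 177 mm) begins 78 mm behind the grasp point.
Start: joints at [1.06, 0.417, -0.01, 1.614, 0.005, 1.111, -0.053], TCP at [282.933, -557.268, 205.425] pointing down, gripper open.
Joint ranges: [-2.81, 2.81], [-0.39, 2.02], [-1.27, 1.25], [0.06, 2.57], [-1.19, 4.33], [0.19, 2], [-2.82, 2.82]. Speed limits (rad/s): [1.89, 1.89, 2.39, 2.39, 3.01, 3.01, 3.01].

INTERFACE

Orientations are given as a unit quaternion [w, x, y, z].
In Python, from cell import arm, viewer gives the robot as it stands.
- The arm moves only by the tool carry_out, never from a script. Its argument "steps" is a list of rows, each an object with "slide": the shift along the world's x, y, z in mm, a list of three; "twist": the turn about the world's z in rad; "fingers": the closure in counts, from 0 (fully open) to 255 (shut). In form: [{"slide": [tx, ty, tz], "twist": twist, "fingers": fingers}, ...]. A call has 1 to 5 rows; each row is the pose to reach, as a shift and turn from the pose commanded when the call began; what a row does not reach only later rows make up. A row lasts 1/8 s, in which the tool goes at most 62.5 mm and 10.7 degrees, less where a joint would pass 70% of its speed; a pose out of reach is approached as far as the arm can. A call with a gripper value outside its range is refused whole. The fingers move at their own pace and stop on an object; "newtons" is the grip in N (left out, the last holds). Time passes only in rows, so rows that repeat a pose let the fingers close. It gives the time, the measured TCP pose, the force and the opening at its end, in the units of the state.
- arm.get_obs(): the state, without advancing time (a new reading comes with each control period).
- viewer.snapshot(name): name is "scene" or "top" or "wrist"; returns a dict with "color" (384x512x3 uint8, red, green, blue), "fx", "fy", "cx", "cy" (pixels), "camera_from_world" (4x4, takes a point from world to camera coordinates). Camera axes: x right, y up, looking along -z (the intrinsics and any distortion apply to the point x, -y, -z); pixel columns grow to the right and rows downward; lengths in mm; the calibration is good to about 2 mm. The wrist camera is an equidistant fisheye: a pixel r from the principal point sees the ray r / f radians off the axis. A picture is of the moment at which its call begins. There is no depth.
- arm.finish_job(): hands the job in, once; it reports no verdict.
The state is a dict: "clock": time; "joints": joint angles; "qvel": joint speeds; "effort": joint torques, N m; "tcp_pos": TCP position; "ee_rot": TCP orientation; "ft_force": force on the tool from outside, world axes, zero at the start; "ft_torque": the same for the moment, N m; "opening": finger opening in mm.
Only numpy, scipy, OpenCV 4.12 (cv2) and the standard library are available. Lean on these libraries where they do the work, as an engineer would, in place of code of your own. Each camera call takes 0.05 s, during which the arm holds its last target.

## Working session

There is one attempt and no reset: what is moved stays moved. The work goes in short steps, Python scripts to look and compute and a tool call to move; the robot and the scene stay as the last step left them, time stands still between calls to the robot, and variables do not carry over. Pictures are saved under pics/ and viewed, and the job is handed in when it is done.

Besides the shell and the picture viewer there is one more tool, called by a JSON object that holds its "name" and its "arguments". carry_out: Moves the arm, as the interface text tells. Its arguments: {"type":"object","properties":{"steps":{"type":"array"},"newtons":{"type":"number"}},"required":["steps"]}

```bash
ls; mkdir -p pics; cat > h.py <<'E'
import numpy as np, cv2, json
from cell import arm, viewer
def snap(n,f):
    s=viewer.snapshot(n); cv2.imwrite(f'pics/{f}.png',cv2.cvtColor(s['color'],cv2.COLOR_RGB2BGR))
    np.savez(f'pics/{f}.npz',**s); return s
E
python3 - <<'E'
from h import *
for n in ['scene','top','wrist']:
    s=snap(n,n+'0'); print(n,s['fx'],s['fy'],s['cx'],s['cy'],[k for k in s if k not in('color',)]); print(np.round(s['camera_from_world'],3).tolist())
print(arm.get_obs())
E
```

```text
pics
scene 474.18304020769807 474.18304020769807 250.58834659110698 192.87598747202523 ['fx', 'fy', 'cx', 'cy', 'camera_from_world']
[[-0.66, 0.751, 0.001, 385.016], [-0.611, -0.539, 0.58, 217.614], [0.436, 0.382, 0.815, -1718.889], [0.0, 0.0, 0.0, 1.0]]
top 494.9383868713354 494.9383868713354 250.57803286024978 196.93019926100948 ['fx', 'fy', 'cx', 'cy', 'camera_from_world']
[[0.006, -1.0, -0.006, -84.712], [0.999, 0.006, 0.044, -523.173], [-0.044, -0.007, 0.999, -1592.058], [0.0, 0.0, 0.0, 1.0]]
wrist 297.3186396354542 297.3186396354542 254.29065456252394 192.48764315139857 ['fx', 'fy', 'cx', 'cy', 'camera_from_world']
[[0.453, -0.892, -0.001, -624.391], [0.866, 0.44, -0.239, 24.807], [0.214, 0.107, 0.971, -390.786], [0.0, 0.0, 0.0, 1.0]]
{'clock': 0.15, 'joints': array([ 1.05945884,  0.41779274, -0.01031352,  1.61399746,  0.00471438,
        1.11069359, -0.05299415]), 'qvel': array([-0.00156208, -0.0021042 , -0.00056693, -0.00238004, -0.00054963,
        0.00236427,  0.00254041]), 'effort': array([ 3.51845272e-03, -8.51533842e+01,  6.40287045e-01, -4.26139319e+01,
       -4.87714726e-02,  1.72038109e-02,  1.64558887e-04]), 'tcp_pos': array([ 282.83729069, -557.0405446 ,  205.01264008]), 'ee_rot': array([-0.16430891, -0.68758255, -0.16488921,  0.68778221]), 'ft_force': array([ 0.5052325 ,  0.72765762, -0.14914856]), 'ft_torque': array([-0.01519137, -0.04627085, -0.03733664]), 'opening': 94.10653163300918}
```

View pics/scene0.png

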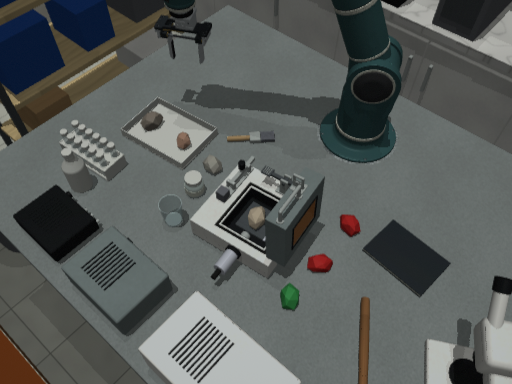

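View pics/top0.png

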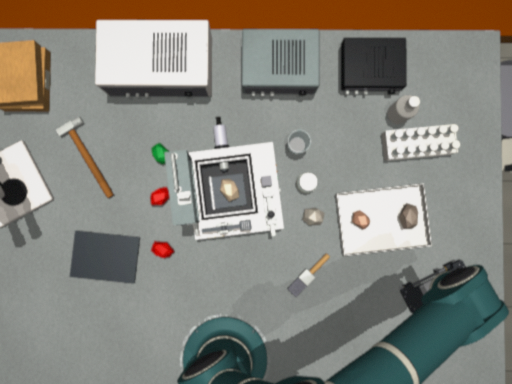

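View pics/wrist0.png

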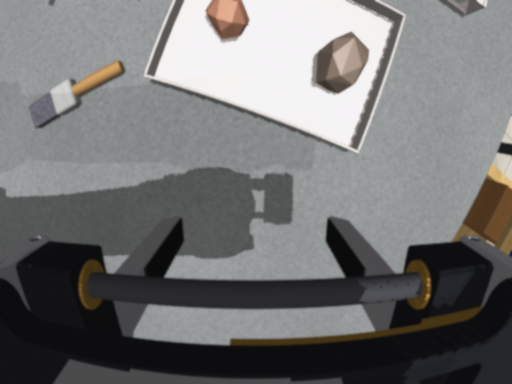

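The top view shows the chamber at about (235,190), with its hinge side to the left (world +y), the probe at (221,130) pointing along +x, the catch near (228,228) and the bolt knob near (270,213). I'll enlarge it.

```bash
python3 - <<'E'
import cv2
a=cv2.imread('pics/top0.png')[110:250,150:300]; cv2.imwrite('pics/c1.png',cv2.resize(a,None,fx=5,fy=4.2857*1,interpolation=cv2.INTER_CUBIC)[:600] if 0 else cv2.resize(a,None,fx=4,fy=4,interpolation=cv2.INTER_CUBIC))
a=cv2.imread('pics/scene0.png')[150:290,180:340]; cv2.imwrite('pics/c2.png',cv2.resize(a,None,fx=4,fy=4,interpolation=cv2.INTER_CUBIC))
E
```

```text
(no output)
```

View pics/c1.png

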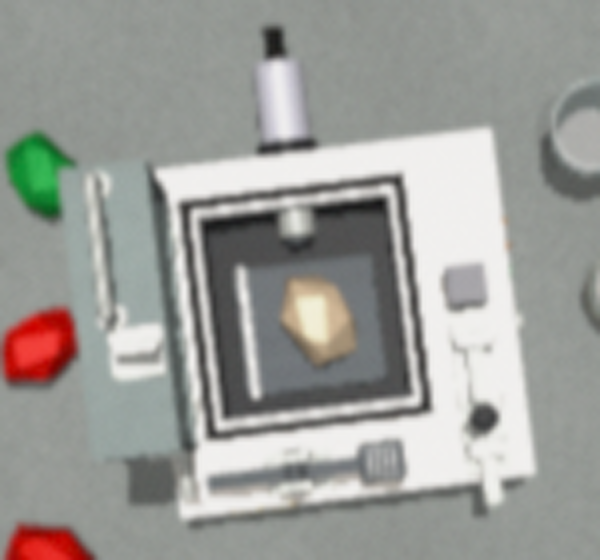

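View pics/c2.png

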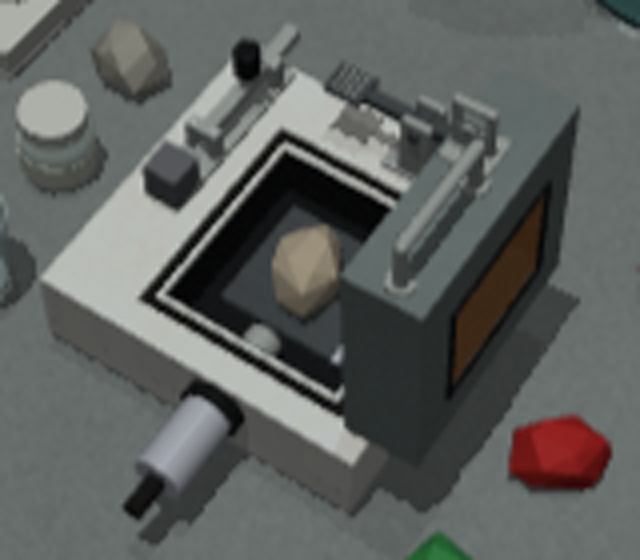

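The crops show, in c1 pixels: the pad at (382,462), the knob at (484,417), the body corners at (490,128), (535,475) and (185,520), and the handle bar from (95,180) to (110,320). Next I'll cast rays for these points and fit the frame.

```bash
cat >> h.py <<'E'
def ray(s,u,v):
    R=s['camera_from_world'][:3,:3];t=s['camera_from_world'][:3,3]
    d=np.array([(u-s['cx'])/s['fx'],-(v-s['cy'])/s['fy'],-1.]); return -R.T@t, R.T@d
def onz(s,u,v,z):
    o,d=ray(s,u,v); return o+d*(z-o[2])/d[2]
def tri(a,b):
    (o1,d1),(o2,d2)=a,b
    k=np.linalg.lstsq(np.c_[d1,-d2],o2-o1,rcond=None)[0]
    p,q=o1+k[0]*d1,o2+k[1]*d2; return (p+q)/2,np.linalg.norm(p-q)
def proj(s,p):
    c=s['camera_from_world'][:3,:3]@p+s['camera_from_world'][:3,3]
    return s['cx']-s['fx']*c[0]/c[2], s['cy']+s['fy']*c[1]/c[2]
def load(f): return dict(np.load(f'pics/{f}.npz'))
E
cat > fit.py <<'E'
from h import *
T=load('top0');S=load('scene0')
ct=lambda u,v:((u+.5)/4-.5+150,(v+.5)/4-.5+110)
cs=lambda u,v:((u+.5)/4-.5+180,(v+.5)/4-.5+150)
L=[('c1',(490,128),(120,-140,85)),('c2',(535,475),(-150,-140,85)),('c3',(185,520),(-150,135,85)),('pad',(382,462),(-125,-25,144)),
('w1',(404,177),(None,None,85)),('w2',(430,410),(0,0,85))]
A=[];B=[]
for n,p,q in L[:3]:
    w=onz(T,*ct(*p),q[2]); A.append(q[:2]);B.append(w[:2]); 
A=np.array(A,float);B=np.array(B)
a,b=A-A.mean(0),B-B.mean(0)
th=np.arctan2((a[:,0]*b[:,1]-a[:,1]*b[:,0]).sum(),(a*b).sum())
R=np.array([[np.cos(th),-np.sin(th)],[np.sin(th),np.cos(th)]]);t=B.mean(0)-R@A.mean(0)
print('yaw',th,'org',t,'res',(B-(A@R.T+t)).round(1).tolist())
W=lambda x,y,z:np.r_[R@[x,y]+t,z]
if __name__=='__main__':
    for n,pt,ps in [('pad',(382,462),(352,78)),('knobtop',(484,417),(246,46)),('h+x',(95,180),(400,275)),('h-x',(110,320),(480,150))]:
        p,e=tri(ray(T,*ct(*pt)),ray(S,*cs(*ps)));print(n,p.round(1),e.round(1),'local',(R.T@(p[:2]-t)).round(1))
    for n,x in [('pad',(-125,-25,144)),('knob',(-105,-105,151)),('knobhome',(-60,-105,151)),('handle',(40,150,318)),('hinge',(40,115,88)),('handleshut',(40,-115,123))]:
        w=W(*x);print(n,w.round(1),'top crop',((np.array(proj(T,w))-[150,110])*4).round(),'scene crop',((np.array(proj(S,w))-[180,150])*4).round())
E
python3 fit.py
```

```text
yaw 0.13711217428697262 org [554.34583296 -25.85122786] res [[0.3, 0.3], [-0.8, 1.4], [0.5, -1.7]]
pad [433.1 -65.5 144.6] 3.3 local [-125.6  -22.7]
knobtop [ 467.3 -141.3  152.9] 1.4 local [-102.  -102.5]
h+x [622.6 126.4 290.8] 4.1 local [ 88.4 141.5]
h-x [527.4 112.2 309.9] 4.1 local [ -7.8 140.4]
pad [433.9 -67.7 144. ] top crop [382. 461.] scene crop [345.  76.]
knob [ 464.7 -144.2  151. ] top crop [486. 420.] scene crop [243.  42.]
knobhome [ 509.3 -138.1  151. ] top crop [478. 359.] scene crop [210.  81.]
handle [573.5 128.2 318. ] top crop [ 81. 250.] scene crop [451. 200.]
hinge [578.3  93.5  88. ] top crop [176. 271.] scene crop [385. 360.]
handleshut [ 609.7 -134.3  123. ] top crop [472. 228.] scene crop [123. 187.]
```

The frame fits to within 2 mm, and the pad and knob agree with it at yaw 0.137. Now the hood angle, the finger direction and the move offsets.

```bash
cat > st.py <<'E'
from fit import *
from scipy.spatial.transform import Rotation as Ro
o=arm.get_obs();q=o['ee_rot'];M=Ro.from_quat([q[1],q[2],q[3],q[0]]).as_matrix()
loc=R.T@(o['tcp_pos'][:2]-t)
yw=np.arctan2(M[1,1],M[0,1]); e=(th+np.pi/2-yw+np.pi/2)%np.pi-np.pi/2
print('t',o['clock'],'tcp',o['tcp_pos'].round(1),'local',loc.round(1),'twist to chamber y',e.round(3),'F',o['ft_force'].round(1),'open',o['opening'].round(1),'toolx',M[:,0].round(3))
print('joints',o['joints'].round(2))
E
python3 - <<'E'
from st import *
def H(a,x=40): return W(x,115-230*np.cos(a)+35*np.sin(a),88+230*np.sin(a)+35*np.cos(a))
for a in np.arange(1.44,1.7,.04):
    print(a.round(2),((np.array(proj(T,H(a)))-[150,110])*4).round(),((np.array(proj(S,H(a)))-[180,150])*4).round(),H(a).round())
print(W(-125,-27,144))
E
```

```text
yaw 0.13711217428697262 org [554.34583296 -25.85122786] res [[0.3, 0.3], [-0.8, 1.4], [0.5, -1.7]]Traceback (most recent call last):
  File "<stdin>", line 1, in <module>
  File "st.py", line 6, in <module>
    print('t',o['clock'],'tcp',o['tcp_pos'].round(1),'local',loc.round(1),'twist to chamber y',e.round(3),'F',o['ft_force'].round(1),'open',o['opening'].round(1),'toolx',M[:,0].round(3))
                                                                                                                                            ^^^^^^^^^^^^^^^^^^
AttributeError: 'float' object has no attribute 'round'
```

```bash
sed -i "s/o\['opening'\].round(1)/round(o['opening'],1)/" st.py; sed -i "s/^print('yaw'/if __name__=='__main__': print('yaw'/" fit.py
python3 - <<'E'
from st import *
def H(a,x=40): return W(x,115-230*np.cos(a)+35*np.sin(a),88+230*np.sin(a)+35*np.cos(a))
for a in np.arange(1.44,1.7,.04):
    print(a.round(2),((np.array(proj(T,H(a)))-[150,110])*4).round(),((np.array(proj(S,H(a)))-[180,150])*4).round(),H(a).round())
print(W(-125,-27,144))
E
```

```text
t 0.15 tcp [ 282.8 -557.   205. ] local [-341.6 -489.1] twist to chamber y -0.333 F [ 0.5  0.7 -0.1] open 94.1 toolx [-0.     0.001 -1.   ]
joints [ 1.06  0.42 -0.01  1.61  0.    1.11 -0.05]
1.44 [126. 243.] [409. 176.] [578.  98. 321.]
1.48 [112. 245.] [421. 183.] [576. 107. 320.]
1.52 [ 98. 247.] [434. 190.] [575. 117. 319.]
1.56 [ 84. 249.] [447. 198.] [574. 126. 318.]
1.6 [ 71. 251.] [460. 206.] [573. 135. 317.]
1.64 [ 58. 253.] [473. 215.] [571. 144. 315.]
1.68 [ 45. 255.] [485. 224.] [570. 153. 313.]
[434.20941767 -69.68319931 144.        ]
```

Hood is at about 1.51 rad, with the bar at about (575,115,319). First I move over the catch pad with the fingers shut.

{"name": "carry_out", "arguments": {"steps": [{"slide": [15, 50, 30], "twist": -0.1, "fingers": 255}, {"slide": [30, 105, 40], "twist": -0.2, "fingers": 255}, {"slide": [50, 160, 40], "twist": -0.333, "fingers": 255}, {"slide": [67, 217, 40], "twist": -0.333, "fingers": 255}, {"slide": [85, 275, 40], "twist": -0.333, "fingers": 255}], "newtons": 20}}

```text
clock: 0.78
tcp_pos: [368.2, -280.3, 245.5]
ee_rot: [0.048, 0.705, 0.048, -0.705]
ft_force: [1.5, 0.2, 0.7]
opening: 47.4
```

{"name": "carry_out", "arguments": {"steps": [{"slide": [17, 55, 0], "twist": 0, "fingers": 255}, {"slide": [34, 110, 0], "twist": 0, "fingers": 255}, {"slide": [50, 160, -10], "twist": 0, "fingers": 255}, {"slide": [66, 212, -40], "twist": 0, "fingers": 255}, {"slide": [66, 212, -70], "twist": 0, "fingers": 255}]}}

```text
clock: 1.4
tcp_pos: [434.7, -66.8, 174.9]
ee_rot: [0.05, 0.706, 0.05, -0.705]
ft_force: [0.6, -0.6, -0.4]
opening: 0.6
```

```bash
python3 - <<'E'
from st import *
snap('wrist','w1');s=snap('scene','s1')
cv2.imwrite('pics/s1c.png',cv2.resize(cv2.imread('pics/s1.png')[100:290,150:350],None,fx=3,fy=3,interpolation=cv2.INTER_CUBIC))
E
```

```text
t 1.4 tcp [434.7 -66.8 174.9] local [-124.1  -24.2] twist to chamber y -0.005 F [ 0.6 -0.6 -0.4] open 0.6 toolx [ 0.001  0.001 -1.   ]
joints [ 0.41  0.14 -0.36  2.08  0.06  0.94 -1.4 ]
```

View pics/s1c.png

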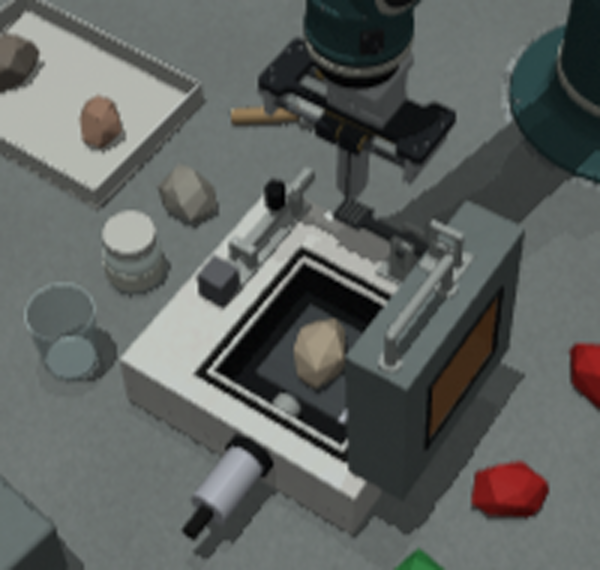

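View pics/w1.png

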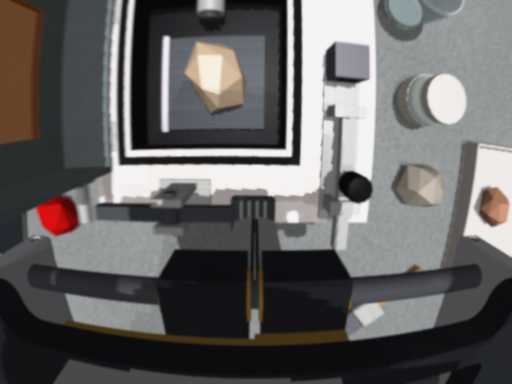

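The shut fingers stand right over the ribbed pad, at wrist (252,208). I press down to z of about 123.

{"name": "carry_out", "arguments": {"steps": [{"slide": [0, -2, -26], "twist": 0, "fingers": 255}, {"slide": [0, -3, -35], "twist": 0, "fingers": 255}, {"slide": [0, -3, -44], "twist": 0, "fingers": 255}, {"slide": [0, -3, -52], "twist": 0, "fingers": 255}, {"slide": [0, -3, -52], "twist": 0, "fingers": 255}]}}

```text
clock: 2.12
tcp_pos: [433.9, -73.3, 123.3]
ee_rot: [-0.048, -0.705, -0.048, 0.706]
ft_force: [-0.3, -0.1, -0.1]
opening: 0.5
```

{"name": "carry_out", "arguments": {"steps": [{"slide": [0, 0, 40], "twist": 0, "fingers": 180}, {"slide": [0, 0, 100], "twist": 0, "fingers": 120}]}}

```text
clock: 2.38
tcp_pos: [433.1, -73.0, 224.2]
ee_rot: [-0.048, -0.705, -0.049, 0.706]
ft_force: [1.1, -0.8, -0.1]
opening: 17.3
```

```bash
python3 - <<'E'
from st import *
snap('wrist','w2');s=snap('scene','s2')
cv2.imwrite('pics/s2c.png',cv2.resize(cv2.imread('pics/s2.png')[140:240,200:340],None,fx=5,fy=5,interpolation=cv2.INTER_CUBIC))
E
```

```text
t 2.375 tcp [433.1 -73.  224.2] local [-126.6  -30.1] twist to chamber y 0.0 F [ 1.1 -0.8 -0.1] open 17.3 toolx [-0.003  0.001 -1.   ]
joints [ 0.44  0.07 -0.35  2.02  0.03  1.06 -1.36]
```

View pics/s2c.png

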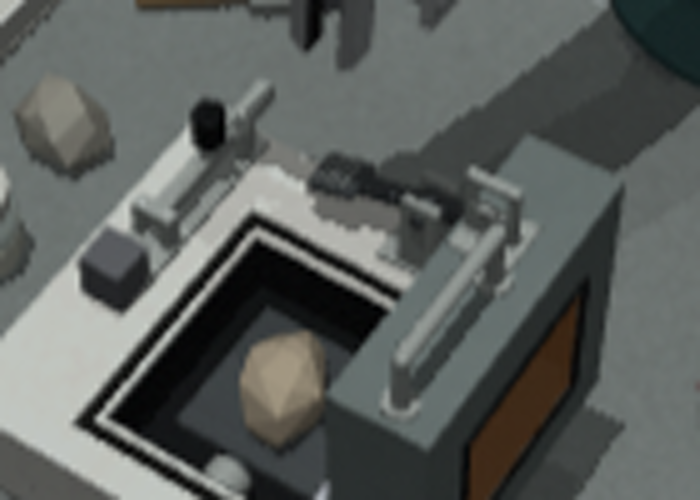

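View pics/w2.png

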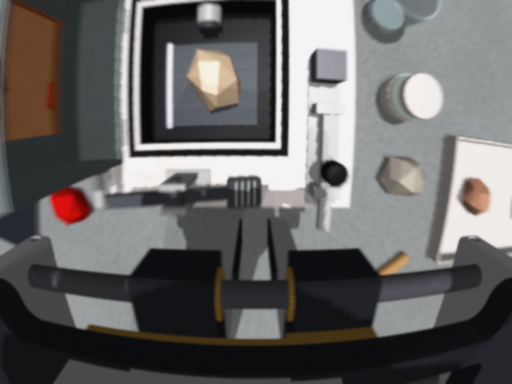

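The pad is clearly down, from about (340,148) to (340,177) in this crop, and the catch is tilted. Now to above the handle.

{"name": "carry_out", "arguments": {"steps": [{"slide": [15, 10, 58], "twist": 0, "fingers": 125}, {"slide": [40, 30, 110], "twist": 0, "fingers": 125}, {"slide": [70, 65, 141], "twist": 0, "fingers": 125}, {"slide": [105, 110, 141], "twist": 0, "fingers": 125}, {"slide": [130, 160, 141], "twist": 0, "fingers": 125}]}}

```text
clock: 3.1
tcp_pos: [565.1, 87.7, 364.7]
ee_rot: [0.048, 0.706, 0.048, -0.705]
ft_force: [0.4, -0.4, -0.1]
opening: 48.1
```

{"name": "carry_out", "arguments": {"steps": [{"slide": [17, 29, 0], "twist": 0, "fingers": 125}, {"slide": [17, 29, 0], "twist": 0, "fingers": 125}]}}

```text
clock: 3.35
tcp_pos: [581.1, 118.2, 363.9]
ee_rot: [-0.049, -0.705, -0.05, 0.706]
ft_force: [-0.5, -1.0, -0.1]
opening: 47.7
```

```bash
python3 - <<'E'
from st import *
snap('wrist','w3');s=snap('scene','s3');snap('top','t3')
cv2.imwrite('pics/s3c.png',cv2.resize(cv2.imread('pics/s3.png')[100:240,200:360],None,fx=4,fy=4,interpolation=cv2.INTER_CUBIC))
E
```

```text
t 3.35 tcp [581.1 118.2 363.9] local [ 46.2 139. ] twist to chamber y -0.003 F [-0.5 -1.  -0.1] open 47.7 toolx [-0.001  0.001 -1.   ]
joints [ 0.14  0.3  -0.51  1.46  0.14  1.42 -1.8 ]
```

View pics/s3c.png

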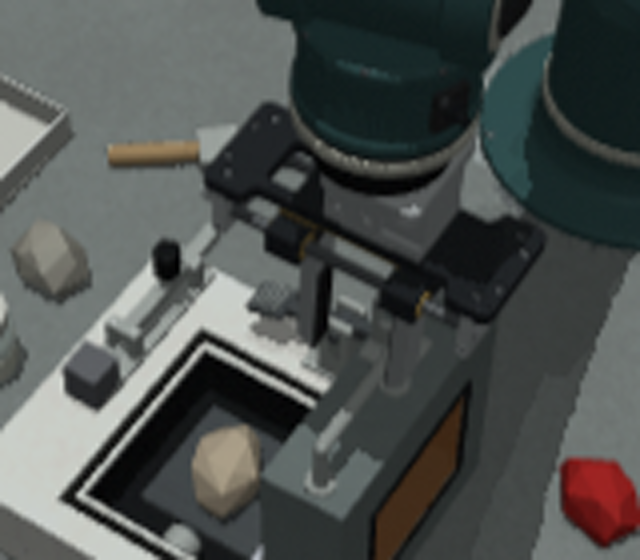

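View pics/w3.png

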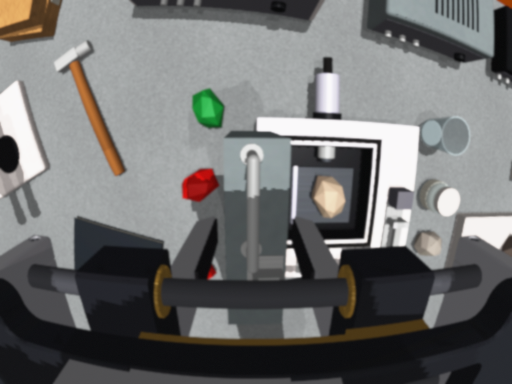

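```bash
cat >> h.py <<'E'
def fish(s,p):
    c=s['camera_from_world'][:3,:3]@np.asarray(p,float)+s['camera_from_world'][:3,3]
    x,y,z=c[0],-c[1],-c[2]; r=np.hypot(x,y); k=np.arctan2(r,z)/r
    return s['cx']+s['fx']*k*x, s['cy']+s['fy']*k*y
E
python3 - <<'E'
from st import *
s=load('w3')
for a in (1.46,1.5,1.54):
  for x in (-5,40,85,46): print(a,x,np.round(fish(s,W(x,115-230*np.cos(a)+35*np.sin(a),88+230*np.sin(a)+35*np.cos(a)))))
print(np.round(fish(s,[581,118,364])),np.round(fish(s,[581,118,319])))
E
```

```text
t 3.5 tcp [580.8 114.9 364.5] local [ 45.4 135.8] twist to chamber y 0.001 F [ 0.6 -0.1 -0.7] open 48.0 toolx [-0. -0. -1.]
joints [ 0.14  0.29 -0.5   1.46  0.14  1.42 -1.8 ]
1.46 -5 [272. 268.]
1.46 40 [273. 218.]
1.46 85 [274. 161.]
1.46 46 [273. 210.]
1.5 -5 [261. 268.]
1.5 40 [261. 217.]
1.5 85 [262. 161.]
1.5 46 [261. 210.]
1.54 -5 [250. 267.]
1.54 40 [250. 217.]
1.54 85 [250. 161.]
1.54 46 [250. 210.]
[255. 230.] [255. 210.]
```

The bar (wrist column 252) lies between the fingers (columns 215 and 300). I'll lower straddling it and close gently.

{"name": "carry_out", "arguments": {"steps": [{"slide": [0, 3, -35], "twist": 0, "fingers": 125}, {"slide": [0, 3, -64], "twist": 0, "fingers": 125}, {"slide": [0, 3, -64], "twist": 0, "fingers": 230}, {"slide": [0, 3, -64], "twist": 0, "fingers": 255}, {"slide": [0, 3, -64], "twist": 0, "fingers": 255}], "newtons": 12}}

```text
clock: 4.12
tcp_pos: [581.4, 118.6, 301.8]
ee_rot: [0.048, 0.706, 0.048, -0.705]
ft_force: [0.2, -0.5, 0.2]
opening: 21.1
```

{"name": "carry_out", "arguments": {"steps": [{"slide": [0, 0, 0], "twist": 0, "fingers": 255}, {"slide": [0, 0, 0], "twist": 0, "fingers": 255}]}}

```text
clock: 4.38
tcp_pos: [581.1, 118.9, 301.1]
ee_rot: [0.048, 0.706, 0.048, -0.705]
ft_force: [-1.6, 1.2, 5.8]
opening: 9.6
```

```bash
python3 - <<'E'
from st import *
from scipy.optimize import brentq
# current bar in local (y) and angle, then path of tcp
ly=loc[1]; a0=brentq(lambda a:115-230*np.cos(a)+35*np.sin(a)-ly,1,1.9); print('angle',a0, 'bar z',88+230*np.sin(a0)+35*np.cos(a0),'tcp z',o['tcp_pos'][2])
yz=lambda a:np.array([115-230*np.cos(a)+35*np.sin(a),88+230*np.sin(a)+35*np.cos(a)])
u=R@[0,1]
for a in np.r_[np.arange(a0,0.05,-.09),.04,0,-.02]:
    d=yz(a)-yz(a0); print(round(a,3),(u*d[0]).round(1),d[1].round(1))
E
```

```text
t 4.375 tcp [581.1 118.9 301.1] local [ 46.3 139.8] twist to chamber y 0.0 F [-1.6  1.2  5.8] open 9.6 toolx [ 0.001  0.    -1.   ]
joints [ 0.14  0.32 -0.5   1.56  0.16  1.3  -1.82]
angle 1.526458126180064 bar z 319.3252899083909 tcp z 301.1191779569552
1.526 [-0.  0.] 0.0
1.436 [  2.9 -20.7] 1.3
1.346 [  5.7 -41.4] 0.7
1.256 [  8.6 -62. ] -1.8
1.166 [ 11.4 -82.3] -6.1
1.076 [  14.1 -102.1] -12.3
0.986 [  16.7 -121.3] -20.2
0.896 [  19.3 -139.7] -29.8
0.806 [  21.7 -157.2] -41.1
0.716 [  24.  -173.6] -53.9
0.626 [  26.  -188.8] -68.1
0.536 [  28.  -202.7] -83.7
0.446 [  29.7 -215.1] -100.4
0.356 [  31.2 -226. ] -118.3
0.266 [  32.5 -235.2] -137.0
0.176 [  33.5 -242.8] -156.5
0.086 [  34.3 -248.5] -176.6
0.04 [  34.6 -250.8] -187.2
0.0 [  34.8 -252.4] -196.3
-0.02 [  34.9 -253. ] -200.9
```

Gripped: the opening of 9.6 mm matches the 10 mm bar. Now lowering along the arc at about 0.7 rad/s.

{"name": "carry_out", "arguments": {"steps": [{"slide": [2.9, -20.7, 1.3], "twist": 0, "fingers": 255}, {"slide": [5.7, -41.4, 0.7], "twist": 0, "fingers": 255}, {"slide": [8.6, -62, -1.8], "twist": 0, "fingers": 255}, {"slide": [11.4, -82.3, -6.1], "twist": 0, "fingers": 255}, {"slide": [14.1, -102.1, -12.3], "twist": 0, "fingers": 255}]}}

```text
clock: 5.0
tcp_pos: [595.0, 15.3, 287.6]
ee_rot: [-0.048, -0.705, -0.048, 0.706]
ft_force: [-0.3, 1.9, -1.5]
opening: 9.3
```

```bash
python3 - <<'E'
from st import *
s=snap('scene','s4')
cv2.imwrite('pics/s4c.png',cv2.resize(cv2.imread('pics/s4.png')[100:260,180:350],None,fx=3,fy=3,interpolation=cv2.INTER_CUBIC))
E
```

```text
t 5.0 tcp [595.   15.3 287.6] local [45.9 35.2] twist to chamber y 0.001 F [-0.3  1.9 -1.5] open 9.3 toolx [-0.  0. -1.]
joints [ 0.28  0.33 -0.45  1.58  0.15  1.27 -1.64]
```

View pics/s4c.png

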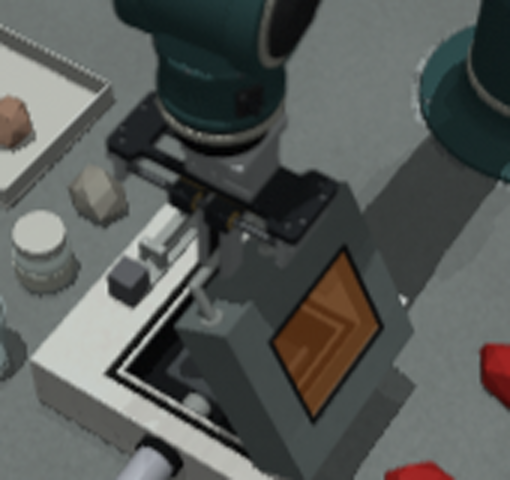

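The hood follows the hand past the catch with low force. Continuing down.

{"name": "carry_out", "arguments": {"steps": [{"slide": [2.6, -19.2, -7.9], "twist": 0, "fingers": 255}, {"slide": [5.2, -37.6, -17.5], "twist": 0, "fingers": 255}, {"slide": [7.6, -55.1, -28.8], "twist": 0, "fingers": 255}, {"slide": [9.9, -71.5, -41.6], "twist": 0, "fingers": 255}, {"slide": [11.9, -86.7, -55.8], "twist": 0, "fingers": 255}]}}

```text
clock: 5.68
tcp_pos: [607.0, -71.2, 231.2]
ee_rot: [-0.048, -0.705, -0.048, 0.706]
ft_force: [-2.0, 2.7, -3.2]
opening: 9.4
```

{"name": "carry_out", "arguments": {"steps": [{"slide": [2, -13.9, -15.6], "twist": 0, "fingers": 255}, {"slide": [3.7, -26.3, -32.3], "twist": 0, "fingers": 255}, {"slide": [5.2, -37.2, -50.2], "twist": 0, "fingers": 255}, {"slide": [6.5, -46.4, -68.9], "twist": 0, "fingers": 255}, {"slide": [7.5, -54, -88.4], "twist": 0, "fingers": 255}]}}

```text
clock: 6.3
tcp_pos: [614.1, -124.1, 142.3]
ee_rot: [-0.048, -0.705, -0.049, 0.706]
ft_force: [-4.4, 6.7, -3.3]
opening: 9.6
```

{"name": "carry_out", "arguments": {"steps": [{"slide": [0.8, -5.7, -20.1], "twist": 0, "fingers": 255}, {"slide": [1.1, -8, -30.7], "twist": 0, "fingers": 255}, {"slide": [1.3, -9.6, -39.8], "twist": 0, "fingers": 255}, {"slide": [1.3, -9.6, -41], "twist": 0, "fingers": 255}]}}

```text
clock: 6.8
tcp_pos: [616.9, -131.8, 103.0]
ee_rot: [0.048, 0.706, 0.05, -0.705]
ft_force: [-3.8, 10.3, 13.5]
opening: 9.7
```

```bash
python3 - <<'E'
from st import *
s=snap('scene','s5')
cv2.imwrite('pics/s5c.png',cv2.resize(cv2.imread('pics/s5.png')[100:280,170:350],None,fx=3.2,fy=3.2,interpolation=cv2.INTER_CUBIC))
E
```

```text
t 6.8 tcp [ 616.9 -131.8  103. ] local [  47.5 -113.5] twist to chamber y -0.002 F [-3.8 10.3 13.5] open 9.7 toolx [ 0.002  0.002 -1.   ]
joints [ 0.43  0.56 -0.36  1.68  0.23  0.95 -1.45]
```

View pics/s5c.png

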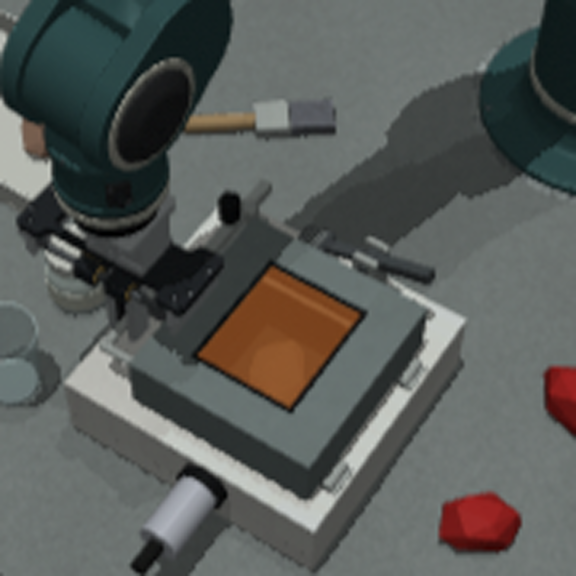

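The hood lies flat on the rim. There is 13.5 N of upward contact force and the TCP height matches the bar shut at z 123. I press briefly, open partly, and lift straight up.

{"name": "carry_out", "arguments": {"steps": [{"slide": [0, 1, -1], "twist": 0, "fingers": 255}, {"slide": [0, 1, -1], "twist": 0, "fingers": 255}, {"slide": [0, 0, 0], "twist": 0, "fingers": 175}, {"slide": [0, 0, 0], "twist": 0, "fingers": 175}, {"slide": [0, 0, 0], "twist": 0, "fingers": 175}]}}

```text
clock: 7.48
tcp_pos: [615.8, -134.0, 102.7]
ee_rot: [0.048, 0.705, 0.048, -0.705]
ft_force: [0.7, -0.5, -0.3]
opening: 29.2
```

{"name": "carry_out", "arguments": {"steps": [{"slide": [0, 0, 20], "twist": 0, "fingers": 175}, {"slide": [0, 0, 60], "twist": 0, "fingers": 175}, {"slide": [0, 0, 100], "twist": 0, "fingers": 255}, {"slide": [-40, -10, 100], "twist": 0, "fingers": 255}, {"slide": [-85, -20, 100], "twist": 0, "fingers": 255}]}}

```text
clock: 8.1
tcp_pos: [530.2, -153.8, 204.4]
ee_rot: [0.049, 0.706, 0.048, -0.705]
ft_force: [-0.8, -0.2, -0.1]
opening: 2.7
```

```bash
python3 - <<'E'
from st import *
snap('wrist','w6');s=snap('scene','s6');snap('top','t6')
cv2.imwrite('pics/s6c.png',cv2.resize(cv2.imread('pics/s6.png')[140:280,170:340],None,fx=4,fy=4,interpolation=cv2.INTER_CUBIC))
for b in (-105,-99): print(W(b-11-8-12,-105,128), W(b,-105,137),proj(s,W(b,-105,151)))
for a in (0,.03,.06): print(a,(np.array(proj(s,W(40,115-230*np.cos(a)+35*np.sin(a),88+230*np.sin(a)+35*np.cos(a))))-[170,140])*4)
E
```

```text
t 8.1 tcp [ 530.2 -153.8  204.4] local [ -41.4 -123.4] twist to chamber y -0.0 F [-0.8 -0.2 -0.1] open 2.7 toolx [ 0.002 -0.    -1.   ]
joints [ 0.55  0.31 -0.39  1.79  0.13  1.07 -1.32]
[ 433.97392571 -148.45466968  128.        ] [ 464.68298584 -144.21749775  137.        ] (np.float64(240.7784196986823), np.float64(160.53132537457043))
[ 439.91761477 -147.63457189  128.        ] [ 470.6266749  -143.39739996  137.        ] (np.float64(239.67294292558225), np.float64(161.80319470743527))
0 [162.51559106 226.93260966]
0.03 [163.15018271 222.28922284]
0.06 [164.02021516 217.76219422]
```

View pics/s6c.png

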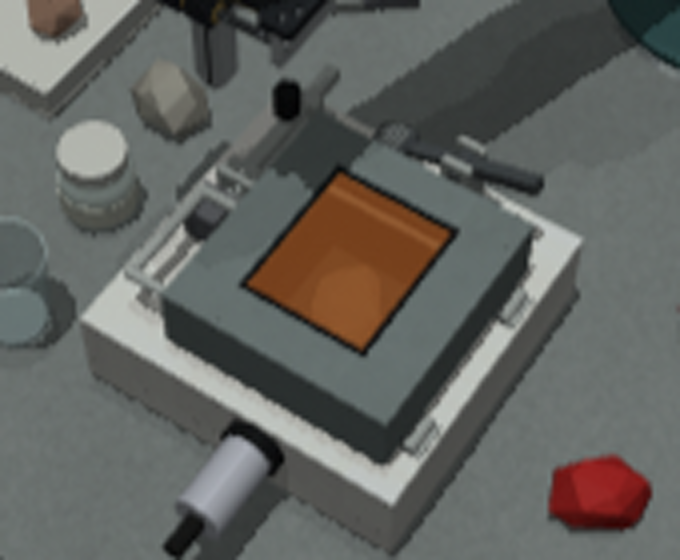

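View pics/w6.png

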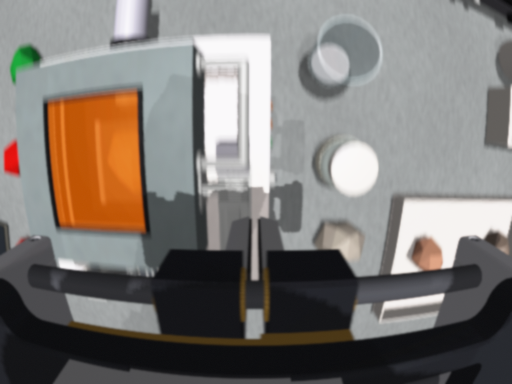

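The hood is shut: the bar lies near (165,228), as predicted for 0 rad. The knob at (287,86) is still drawn back. I move to the -x side of the knob and go down.

{"name": "carry_out", "arguments": {"steps": [{"slide": [-50, 3, 0], "twist": 0, "fingers": 255}, {"slide": [-102, 5, 0], "twist": 0, "fingers": 255}, {"slide": [-102, 5, -20], "twist": 0, "fingers": 255}, {"slide": [-102, 5, -55], "twist": 0, "fingers": 255}, {"slide": [-102, 5, -75], "twist": 0, "fingers": 255}]}}

```text
clock: 8.88
tcp_pos: [429.6, -148.3, 127.6]
ee_rot: [0.049, 0.706, 0.049, -0.705]
ft_force: [0.6, -0.4, -0.8]
opening: 0.5
```

```bash
python3 - <<'E'
from st import *
snap('wrist','w7')
cx=R@[1,0]; print(cx)
E
```

```text
t 8.875 tcp [ 429.6 -148.3  127.6] local [-140.4 -104.2] twist to chamber y -0.001 F [ 0.6 -0.4 -0.8] open 0.5 toolx [ 0.  0. -1.]
joints [ 0.61  0.24 -0.39  2.09  0.12  0.84 -1.28]
[0.99061484 0.13668297]
```

View pics/w7.png

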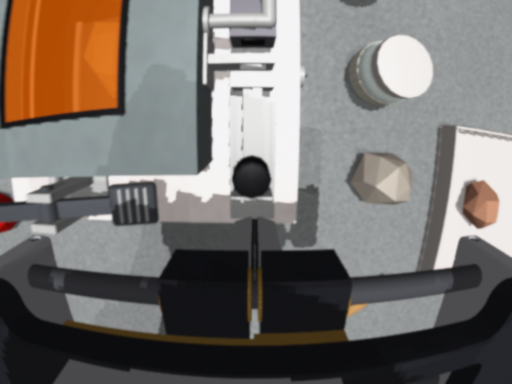

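The knob at (252,178) is straight ahead of the shut fingers (column 254). Pushing along the chamber's +x.

{"name": "carry_out", "arguments": {"steps": [{"slide": [14.9, 2.0, 0], "twist": 0, "fingers": 255}, {"slide": [27.7, 3.8, 0], "twist": 0, "fingers": 255}, {"slide": [39.6, 5.5, 0], "twist": 0, "fingers": 255}, {"slide": [49.5, 6.8, 0], "twist": 0, "fingers": 255}, {"slide": [57.5, 7.9, 0], "twist": 0, "fingers": 255}]}}

```text
clock: 9.55
tcp_pos: [486.9, -140.6, 128.1]
ee_rot: [0.048, 0.705, 0.048, -0.705]
ft_force: [-2.8, 0.1, 1.7]
opening: 0.4
```

{"name": "carry_out", "arguments": {"steps": [{"slide": [3, 0.4, 0], "twist": 0, "fingers": 255}, {"slide": [3, 0.4, 0], "twist": 0, "fingers": 255}]}}

```text
clock: 9.8
tcp_pos: [488.2, -140.4, 127.7]
ee_rot: [-0.048, -0.705, -0.048, 0.706]
ft_force: [-9.0, -0.3, 7.7]
opening: 0.6
```

```bash
python3 - <<'E'
from st import *
snap('wrist','w8')
E
```

```text
t 9.8 tcp [ 488.2 -140.4  127.7] local [ -81.2 -104.5] twist to chamber y 0.0 F [-9.  -0.3  7.7] open 0.6 toolx [-0.003  0.    -1.   ]
joints [ 0.55  0.33 -0.39  1.96  0.16  0.88 -1.36]
```

View pics/w8.png

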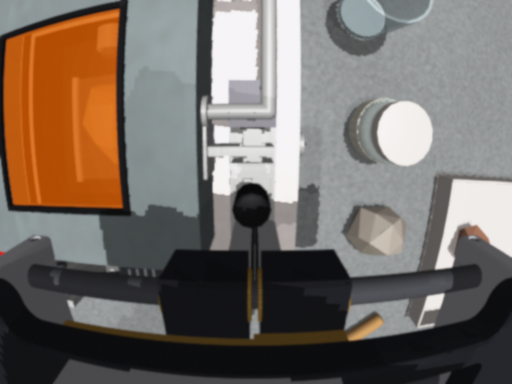

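The force has risen to 9 N at local x -81, which suggests the end stop. I push a little more to tell.

{"name": "carry_out", "arguments": {"steps": [{"slide": [3, 0.4, 0], "twist": 0, "fingers": 255}, {"slide": [4, 0.5, 0], "twist": 0, "fingers": 255}, {"slide": [4, 0.5, 0], "twist": 0, "fingers": 255}]}}

```text
clock: 10.22
tcp_pos: [488.7, -140.4, 127.4]
ee_rot: [-0.048, -0.702, -0.048, 0.709]
ft_force: [-35.7, -0.9, 25.9]
opening: 0.5
```

{"name": "carry_out", "arguments": {"steps": [{"slide": [-15, -2, 0], "twist": 0, "fingers": 255}, {"slide": [-40, -5, 10], "twist": 0, "fingers": 255}, {"slide": [-60, -8, 50], "twist": 0, "fingers": 255}, {"slide": [-80, -30, 100], "twist": 0, "fingers": 255}, {"slide": [-100, -80, 120], "twist": 0, "fingers": 255}]}}

```text
clock: 10.85
tcp_pos: [393.9, -219.8, 251.0]
ee_rot: [0.05, 0.707, 0.049, -0.704]
ft_force: [1.1, -0.9, 0.6]
opening: 0.4
```

```bash
python3 - <<'E'
from st import *
s=snap('scene','s9');t9=snap('top','t9')
cv2.imwrite('pics/s9c.png',cv2.resize(cv2.imread('pics/s9.png')[140:280,170:340],None,fx=4,fy=4,interpolation=cv2.INTER_CUBIC))
cv2.imwrite('pics/t9c.png',cv2.resize(cv2.imread('pics/t9.png')[110:250,150:330],None,fx=4,fy=4,interpolation=cv2.INTER_CUBIC))
for b in (-105,-70,-65,-60): print(b,(np.array(proj(s,W(b,-105,151)))-[170,140])*4,(np.array(proj(t9,W(b,-105,151)))-[150,110])*4)
E
```

```text
t 10.85 tcp [ 393.9 -219.8  251. ] local [-185.4 -170.2] twist to chamber y -0.003 F [ 1.1 -0.9  0.6] open 0.4 toolx [ 0.004 -0.002 -1.   ]
joints [ 0.76  0.06 -0.34  1.96  0.02  1.11 -1.01]
-105 [283.11367879  82.1253015 ] [485.58685843 419.75863563]
-70 [257.06618619 112.09337306] [479.31314245 372.74887426]
-65 [253.29468238 116.43255064] [478.4179881  366.04136749]
-60 [249.51037765 120.78645589] [477.52310607 359.33590127]
```

View pics/s9c.png

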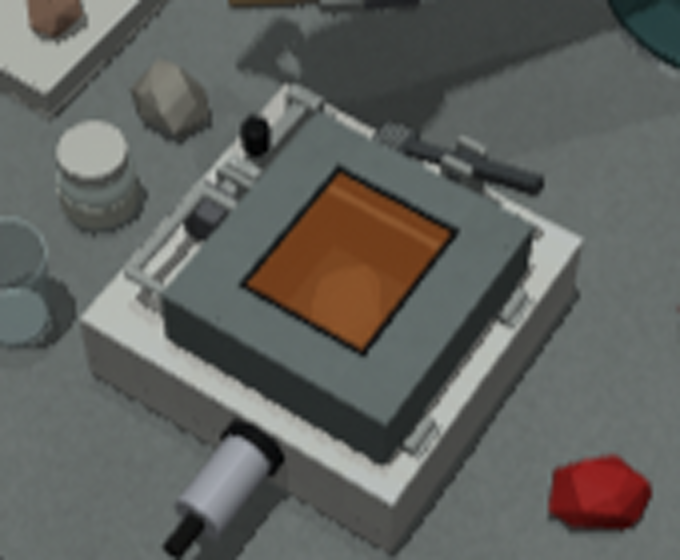

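View pics/t9c.png

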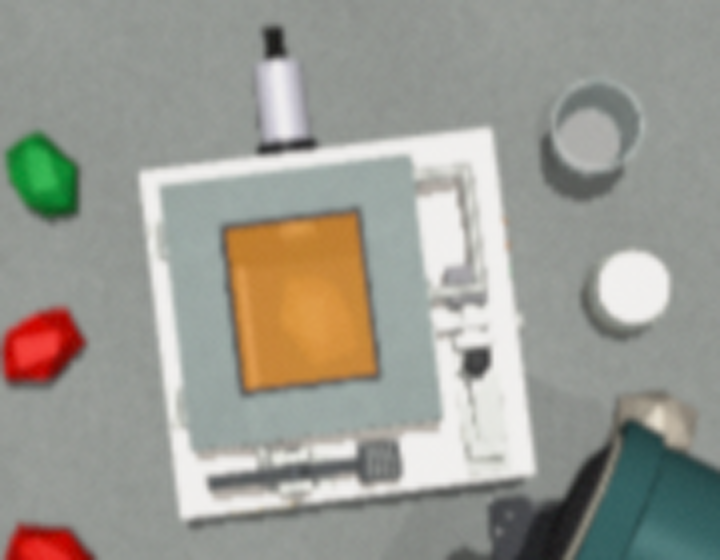

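```bash
python3 - <<'E'
from fit import *
def cen(f,x0,x1,y0,y1,thr=60):
    s=load(f);g=s['color'].max(2)[y0:y1,x0:x1]; m=(g<thr).astype(np.uint8)
    n,l,st,c=cv2.connectedComponentsWithStats(m); i=1+st[1:,4].argmax(); return c[i]+[x0,y0],st[i]
for f in ('top0','t6','t9'):
    c,st=cen(f,264,276,190,220); S_=load(f); p=onz(S_,*c,144); print(f,c.round(2),st,(R.T@(p[:2]-t)).round(1))
for f,b in (('scene0',(236,247,155,172)),('s6',(236,247,155,178)),('s9',(228,240,163,182))):
    c,st=cen(f,*b,thr=40); p=onz(load(f),*c,137); print(f,c.round(2),st,(R.T@(p[:2]-t)).round(1))
E
```

```text
Traceback (most recent call last):
ValueError: attempt to get argmax of an empty sequence
```

```bash
python3 - <<'E'
from fit import *
def cen(f,x0,x1,y0,y1,z):
    s=load(f);g=s['color'].max(2)[y0:y1,x0:x1].astype(float); w=np.clip(110-g,0,None) 
    yy,xx=np.mgrid[y0:y1,x0:x1]; 
    m=(g<95).astype(np.uint8);n,l,st,cc=cv2.connectedComponentsWithStats(m)
    if n<2: print(f,'none',g.min());return
    k=1+st[1:,4].argmax();c=cc[k]+[x0,y0]; p=onz(s,*c,z); print(f,c.round(2),st[k],(R.T@(p[:2]-t)).round(1))
cen('top0',264,278,205,222,144);cen('t9',264,276,194,206,144)
cen('scene0',236,247,155,174,137);cen('s6',236,247,157,174,137);cen('s9',229,239,167,182,137)
E
```

```text
top0 [270.5  214.32] [ 4  7  6  6 28] [-102.8 -102.9]
t9 [268.78 200.19] [ 2  4  6  6 27] [ -60.6 -103.3]
scene0 [241.99 166.25] [  2   4   9  15 102] [-97.7 -95.8]
s6 [241.88 166.67] [  1   2  10  15 123] [-96.2 -95.2]
s9 [233.99 174.7 ] [ 1  1  9 14 93] [-57.3 -97.7]
```

The knob now measures local x -60.6 (home is -60), and the push met a hard stop. The hood is still flat and the arm is clear. Handing in.

```bash
python3 -c "
from cell import arm
o=arm.get_obs();print(o['clock'],o['ft_force'].round(1));print(arm.finish_job())"
```

```text
10.95 [-0.2  0.5 -0.7]
the job is handed in; nothing more can be done
None
```

The chamber is closed and locked, and the job was handed in at 10.95 s; the interface gave no verdict.

- **Catch:** I pushed the thumb plate down about 21 mm with the fingers shut. The scene picture showed it tilted free with the hood still upright.
- **Hood:** I gripped the handle bar and lowered it along its arc at about 0.7 rad/s. It met the rim with 13.5 N of upward force, and the bar showed at the 0 rad position before the bolt was moved.
- **Bolt:** I pushed the knob to a hard stop, about 36 N at the end. The knob then measured -60.6 mm in the top view against -60 for home.
- **Disagreement:** The scene view put the knob at -57 mm. It read the drawn-back knob about 5 mm off the top view too, so I trusted the top view and the hard stop.
- **Bench and rock:** The arm ended clear of everything, with the wrist force under 1 N. The jar, beaker and bench rock looked unmoved. I did not measure the specimen again after shutting; it showed faintly through the window, and nothing touched it.

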